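# Free a circuit board from a jig with handed clamp screws

### The arm

A 6-joint arm with a two-finger parallel gripper is mounted at the origin on the work surface. World frame = base frame: x ahead of the robot, y to its left, z up, the work surface at z = 0. Lengths are in m, angles in rad, forces in N, time in s.
With the tool pointing down it reaches from about 0.35 to 0.975 m from the base axis. Payload 4.9 kg.
Tool frame: the origin (TCP) lies at the very end of the fingers, on their centre line; the grasp point (between the pads) lies 19 mm behind it; x points along the fingers, z is the direction in which the jaws open and shut, and the axes are right-handed (so a half turn about x gives the same grasp; the last joint's range is limited). The gripper opens to 85 mm and grips with 20 to 120 N. Pads are 22 mm wide; open, the fingers measure 114 mm over their backs; the gripper's body (76 mm by 85 mm) begins 54 mm behind the grasp point. The pads swing forward as they close: fully open they stand 13 mm farther back than shut.
Start: joints at [-1.388, 0.053, 1.613, -0, 1.476, -0.119], TCP at [0.186, -0.597, 0.231] pointing down, gripper open.
Joint ranges: [-3.01, 3.01], [-1.01, 2.22], [0.06, 2.58], [-1.02, 4.17], [0.09, 2.62], [-3.14, 3.14]. Speed limits (rad/s): [2.57, 2.57, 3.14, 3.14, 3.14, 3.14].

### API

Orientations are given as a unit quaternion [w, x, y, z].
In Python, from plant import manip, vision, job gives the robot as it stands.
- The arm moves only by the tool servo_tool, never from a script. Its arguments are lists of equal length, an entry for each row: "twist": the turn, a rotation vector about the world's x, y, z in rad, a list of three; "xyz": the shift along the world's x, y, z in cm, a list of three; "fingers": the opening, from 0 (shut) to 1 (fully open). In form: {"twist": [[wx, wy, wz], ...], "xyz": [[x, y, z], ...], "fingers": [fingers, ...]}. A call has 1 to 8 rows; each row shifts and turns the commanded pose from where the row before left it; what a row does not reach is not made up. A row lasts 1/8 s, in which the tool goes at most 62.5 mm and 10.7 degrees, less where a joint would pass 70% of its speed; a pose out of reach is approached as far as the arm can. A call with a gripper value outside its range is refused whole. The fingers move at their own pace and stop on an object; the grip force is fixed at half the most. Time passes only in rows, so rows that do not move let the fingers close. It gives the time, the measured TCP pose, the force and the opening at its end, in the units of the state.
- manip.state(): the state, without advancing time (a new reading comes with each control period).
- vision.grab_frame(name): name is "scene" or "top" or "wrist"; returns the picture (384x512x3 uint8, red, green, blue); there is no depth.
- vision.get_calibration(name): a dict with "camera_matrix" (3x3 intrinsics, pixels), "origin" and "orientation" of the camera in the world; the wrist camera has in their place "mount" (4x4, takes a point from camera to tool coordinates, whose origin is the TCP and whose axes are the tool frame's). Camera axes: x right, y up, looking along -z (the intrinsics and any distortion apply to the point x, -y, -z); pixel columns grow to the right and rows downward; lengths in m; the calibration is good to about 2 mm. A picture is of the moment at which its call begins: read the wrist's pose just before it. get_calibration takes no time and is no camera call.
- job.job_done(): hands the job in, once; it reports no verdict.
Trained networks look in the newest picture that a camera, given by its name, has taken for a name from the list of things; names that differ only in an ending like _2 or _b are one class to them, and where a whole thing is asked for, a point or a joint stands for the part that bears it (a point fixed in the world has none). Each returns a list of dicts, best first, with "score" (0 to 1); they miss things now and then, are a little off and sometimes report something else, mostly with a low value. They report only what shows in the picture. A call takes as long as a camera call. They do not tell look-alikes from the thing itself.
- vision.spot_in(camera, label): "extent" ([centre column, centre row, width, height] in pixels, round what is visible of it).
The state is a dict: "time": time; "joint_pos": joint angles; "joint_vel": joint speeds; "joint_efforts": joint torques, N m; "tool_pos": TCP position; "tool_rot": TCP orientation; "contact_force": force on the tool from outside, world axes, zero at the start; "ft_torque": the same for the moment, N m; "gripper_width": opening from 0.0 (shut) to 1.0 (fully open).
Only numpy, scipy, OpenCV 4.12 (cv2) and the standard library are available. Lean on these libraries where they do the work, as an engineer would, in place of code of your own. Each camera call takes 0.05 s, during which the arm holds its last target.

### The job

The circuit board carrier is held down in the assembly jig by two wing-knob clamps that look alike, but one of them has a left-hand thread and nothing shows which. Feel gently which way each knob runs, without overtightening either, and loosen both by about a quarter turn; only then draw the carrier by its upright tab out from under the clamps until it rests flat against the jig's front stops. Leave the clamps loose, let go of everything and leave the other things on the bench alone.

Things in the scene. Friction and masses are not known exactly. Their poses are not given: they have to be found in the camera images.
- jig: fixed jig, base plate 265 x 250 x 15; origin on the table under its middle, -x is the way out (to the robot). Rails guide the carrier along x, 1.5 play a side. Grey clamp brackets: x = 16 to 44, |y| = 59 to 123, arm top z = 60. Screws at x = 30, y = +-75. Front stop faces at x = -110, |y| = 40 to 85, top z = 27; a small bystander spool stands on the back strip
- carrier: loose black carrier with a circuit board, 0.35 kg; plate 120 (x) x 180 (y) x 5, origin under its middle, axes as the jig's. Starts at about (30, 0, 15) in the jig; against the front stops it is at (-50, 0, 15), a pull of 80. The screw feet stand in 15 mm wide gaps between 2.5 mm high lugs on it and block it until loosened
- carrier_tab (a point): point on the carrier's upright pull tab, on a tongue 80 in front of the carrier's origin: tab 12 thick (x), 30 wide (y), 47 high above the base plate; this point is at its middle, 35 above the base plate, 12 below the tab's top. Axes as the carrier's
- knob_a_grip (a point): knob a: centre of the grip bar of a black wing knob, one on each clamp bracket (they look alike and swap brackets between starts); turns and rises with the knob. Bar 46 long (its x), 11 thick (its y), 24 high; this point is 10 below its top; its bottom is 20 above the bracket arm. The vertical screw axis passes through it. When tight the bar lies 20 to 70 degrees anticlockwise (from above) of the jig's x axis
- knob_b_grip (a point): knob b: centre of the grip bar of a black wing knob, one on each clamp bracket (they look alike and swap brackets between starts); turns and rises with the knob. Bar 46 long (its x), 11 thick (its y), 24 high; this point is 10 below its top; its bottom is 20 above the bracket arm. The vertical screw axis passes through it. When tight the bar lies 20 to 70 degrees anticlockwise (from above) of the jig's x axis
- knob_a (a joint): turn of wing knob a, rad, anticlockwise from above positive. 0 = tight; it runs only to the loose side of its thread, at most 1.7 (right-hand: anticlockwise; left-hand: clockwise; one knob of each), against a light drag under 0.1 N m. Each rad lifts knob and screw 2.8 mm; from 1.1 the clamp counts as loosened, its foot clear of the carrier
- knob_b (a joint): turn of wing knob b, rad, anticlockwise from above positive. 0 = tight; it runs only to the loose side of its thread, at most 1.7 (right-hand: anticlockwise; left-hand: clockwise; one knob of each), against a light drag under 0.1 N m. Each rad lifts knob and screw 2.8 mm; from 1.1 the clamp counts as loosened, its foot clear of the carrier
- wind_a (a joint): elastic wind-up of clamp screw a, rad, anticlockwise positive, 0 at rest: forced in its tightening direction a knob does not run but gives springily, 2.5 N m per rad, and springs back. Beyond 0.2 either way (0.5 N m) the clamp is overtightened and spoilt
- wind_b (a joint): elastic wind-up of clamp screw b, rad, anticlockwise positive, 0 at rest: forced in its tightening direction a knob does not run but gives springily, 2.5 N m per rad, and springs back. Beyond 0.2 either way (0.5 N m) the clamp is overtightened and spoilt
- spool: bystander: small metal spool, 32 across, 19 high, standing on the back strip of the jig
- cup: bystander: card coffee cup, 76 across, 95 high
- driver: bystander: screwdriver lying on the table
- brush: bystander: brush lying on the table
- bin: bystander: grey open parts bin 110 x 75 x 35
- flux: bystander: white bottle 36 across, 70 high
- meter: bystander: yellow handheld meter, 150 x 80 x 35
Not all that is in view belongs to the job. What is shaped like the carrier but orange is not meant.

How it is judged:
By the outcome, as a careful person would: the job done as asked, in the order asked, and still so for the second after the job is handed in, with the robot touching nothing.
It also fails if it takes over 72 s, if anything falls off the work surface, if the arm or the gripper's body presses on something with over 40 N, if the wrist force passes 120 N, or if a joint passes its speed limit or range.

## Working session

There is one attempt and no reset: what is moved stays moved. The work goes in short steps, Python scripts to look and compute and a tool call to move; the robot and the scene stay as the last step left them, time stands still between calls to the robot, and variables do not carry over. Pictures are saved under pics/ and viewed, and the job is handed in when it is done.

Besides the shell and the picture viewer there is one more tool, called after ">>>" by a JSON object that holds its "op" and its "data". servo_tool: Moves the arm, as the interface text tells. Its arguments: {"type":"object","properties":{"twist":{"type":"array","items":{"type":"array","items":{"type":"number"}}},"xyz":{"type":"array","items":{"type":"array","items":{"type":"number"}}},"fingers":{"type":"array","items":{"type":"number"}}},"required":["twist","xyz","fingers"]}

```bash
mkdir -p pics; ls; python3 - <<'E'
from plant import manip, vision, job
import cv2
print(manip.state())
for n in ["scene","top"]:
    im=vision.grab_frame(n); cv2.imwrite(f"pics/{n}0.png",im[:,:,::-1])
    c=vision.get_calibration(n); print(n,c)
    for l in ["jig","carrier","carrier_tab","knob_a_grip","spool"]:
        print(l,[(round(d["score"],2),[round(float(v),1) for v in d["extent"]]) for d in vision.spot_in(n,l)][:4])
print(vision.get_calibration("wrist"))
E
```

```text
pics
{'time': 0.0, 'joint_pos': array([-1.38798136e+00,  5.33732592e-02,  1.61426912e+00,  6.48301190e-06,
        1.47597948e+00, -1.19005943e-01]), 'joint_vel': array([ 0.00026615, -0.00210587,  0.00078377,  0.00010216, -0.0006205 ,
        0.00053559]), 'joint_efforts': array([-1.13600130e-03, -3.93684232e+01, -3.70175028e+01, -2.46050768e-04,
        7.02219957e-03, -6.47189822e-07]), 'tool_pos': array([ 0.18567459, -0.59614774,  0.2300677 ]), 'tool_rot': array([ 0.56896437,  0.41964064,  0.5700077 , -0.41865559]), 'contact_force': array([ 0.04587992, -0.31902153, -1.16528062]), 'ft_torque': array([-0.02826929, -0.01207138,  0.00342557]), 'gripper_width': 1.003638562203303}
scene {'camera_matrix': array([[381.50669592,   0.        , 251.38384373],
       [  0.        , 381.50669592, 191.24996517],
       [  0.        ,   0.        ,   1.        ]]), 'origin': array([ 1.29314692, -0.19236025,  0.66258646]), 'orientation': array([0.71341715, 0.35468004, 0.27705055, 0.5371043 ])}
jig [(0.98, [296.3, 227.3, 118.4, 81.8])]
carrier [(0.67, [190.9, 178.5, 67.3, 31.4]), (0.59, [292.9, 22
[... 806 characters left out ...]
arrier_tab [(0.86, [303.2, 258.5, 61.0, 49.4]), (0.66, [237.2, 166.6, 57.5, 49.3]), (0.58, [325.4, 185.6, 58.5, 67.5])]
knob_a_grip [(0.55, [262.5, 161.9, 14.4, 6.9])]
spool []
{'camera_matrix': array([[323.24182042,   0.        , 259.01105246],
       [  0.        , 323.24182042, 191.48478922],
       [  0.        ,   0.        ,   1.        ]]), 'mount': array([[ 1.33959874e-03,  2.97433976e-01, -9.54741450e-01,
        -1.42655243e-01],
       [-6.97402917e-04,  9.54742352e-01,  2.97433278e-01,
         7.44265311e-02],
       [ 9.99998860e-01,  2.67398228e-04,  1.48640297e-03,
        -4.91297866e-04],
       [ 0.00000000e+00,  0.00000000e+00,  0.00000000e+00,
         1.00000000e+00]])}
```

View pics/scene0.png

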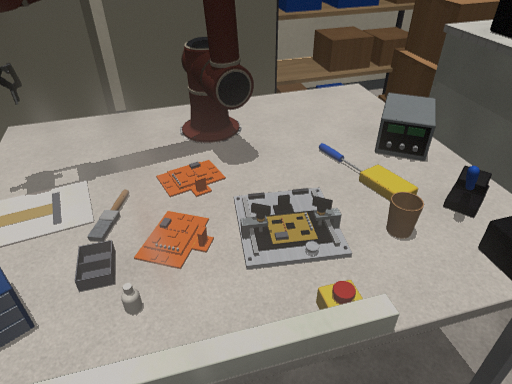

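View pics/top0.png

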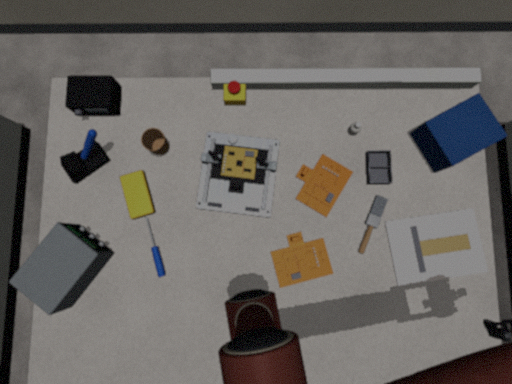

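The scene view shows the jig at about (292,225) with a black knob on each side bracket. The top view shows it at about (239,175), and the two orange boards are decoys. Next I'll enlarge the jig.

```bash
cat > h.py <<'E'
import numpy as np, cv2
from scipy.spatial.transform import Rotation as R
from plant import manip, vision, job
def q2R(q): return R.from_quat([q[1],q[2],q[3],q[0]]).as_matrix()
def cam(name, st=None):
    c=vision.get_calibration(name); K=np.array(c["camera_matrix"])
    if "mount" in c:
        st=st or manip.state(); M=np.array(c["mount"]); Rt=q2R(st["tool_rot"])
        return K, Rt@M[:3,:3], Rt@M[:3,3]+st["tool_pos"]
    return K,q2R(c["orientation"]),np.array(c["origin"])
def proj(C,P):
    K,Rc,o=C; p=(np.atleast_2d(P)-o)@Rc; 
    return np.c_[K[0,0]*p[:,0]/-p[:,2]+K[0,2], K[1,1]*-p[:,1]/-p[:,2]+K[1,2]]
def ray(C,uv,z):
    K,Rc,o=C; uv=np.atleast_2d(uv)
    d=np.c_[(uv[:,0]-K[0,2])/K[0,0],-(uv[:,1]-K[1,2])/K[1,1],-np.ones(len(uv))]@Rc.T
    return o+d*((z-o[2])/d[:,2])[:,None]
def crop(im,x,y,w,h,s,fn):
    cv2.imwrite(fn,cv2.resize(im[y:y+h,x:x+w,::-1],None,fx=s,fy=s,interpolation=cv2.INTER_CUBIC))
E
python3 - <<'E'
from h import *
im=cv2.imread("pics/top0.png")[:,:,::-1]; crop(im,190,125,100,100,6,"pics/topc.png")
im=cv2.imread("pics/scene0.png")[:,:,::-1]; crop(im,225,180,130,90,6,"pics/scenec.png")
C=cam("top")
for uv in [(204,133),(280,139),(273,217),(198,210)]: print(ray(C,uv,0.015))
E
```

```text
[[0.73876844 0.20259766 0.015     ]]
[[ 0.71744209 -0.05487086  0.015     ]]
[[ 0.45395238 -0.02958376  0.015     ]]
[[0.47704049 0.2173271  0.015     ]]
```

View pics/topc.png

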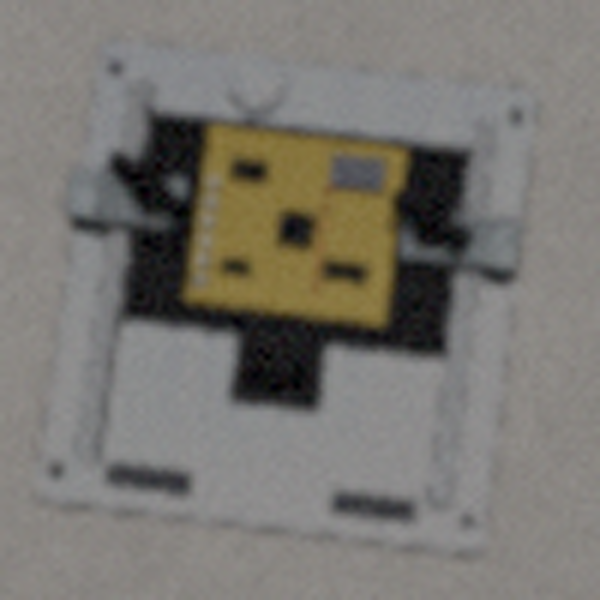

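View pics/scenec.png

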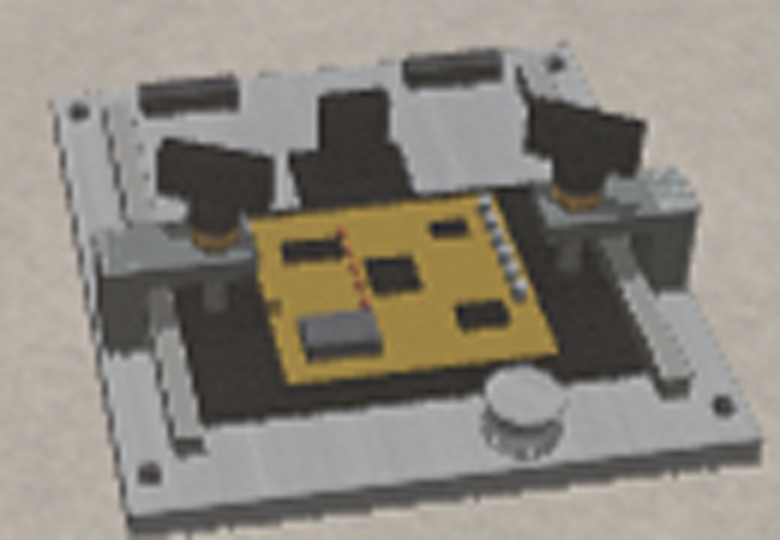

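```bash
python3 - <<'E'
from h import *
from scipy.optimize import least_squares
st=manip.state(); Rt=q2R(st["tool_rot"]); print(np.round(Rt,3))
sg=np.array([[1,1],[1,-1],[-1,1],[-1,-1]])
top_h=np.array([(115,67),(516,117),(56,470),(467,520)])/6+[190,125]-0.4
top_c=np.array([(105,40),(542,97),(35,502),(487,555)])/6+[190,125]-0.4
# order: (+,+),(+,-),(-,+),(-,-)
sc_h=np.array([(724,405),(150,473),(555,62),(80,110)])/6+[225,180]-0.4
sc_c=np.array([(762,440),(130,515),(567,42),(55,100)])/6+[225,180]-0.4
Ct,Cs=cam("top"),cam("scene")
def W(p,P):
    c,s=np.cos(p[2]),np.sin(p[2]); P=np.atleast_2d(P)
    return np.c_[p[0]+c*P[:,0]-s*P[:,1],p[1]+s*P[:,0]+c*P[:,1],P[:,2]]
def pts(hx,hy): return np.c_[sg*[hx,hy],np.full(4,.015)]
def f(p,cams=(0,1)):
    r=[]
    for i,(C,h,c) in enumerate([(Ct,top_h,top_c),(Cs,sc_h,sc_c)]):
        if i not in cams: continue
        r+=[proj(C,W(p,pts(p[3],p[4])))-h,(proj(C,W(p,pts(.1325,.125)))-c)]
    return np.concatenate(r).ravel()
for cams in [(0,),(1,),(0,1)]:
    s=least_squares(f,[.6,.085,-.08,.12,.11],args=(cams,),loss="soft_l1"); print(cams,np.round(s.x,4),np.round(np.abs(f(s.x,cams)).reshape(-1,2).max(1),1))
p=s.x
P=dict(knobL=(.03,.075,.094),knobR=(.03,-.075,.094),tab=(-.05,0,.05))
for k,v in P.items(): print(k,np.round(W(p,v),4),proj(Ct,W(p,v)).round(1),proj(Cs,W(p,v)).round(1))
E
```

```text
[[-0.     0.955  0.297]
 [-0.     0.297 -0.955]
 [-1.    -0.     0.   ]]
(0,) [ 0.5995  0.0864 -0.1246  0.1147  0.1139] [0.4 0.3 0.3 0.4 0.5 1.2 0.3 0.3]
(1,) [ 0.5987  0.088  -0.1253  0.1154  0.1141] [0.4 0.5 0.5 0.6 0.8 0.5 0.2 1. ]
(0, 1) [ 0.5994  0.0873 -0.1247  0.1149  0.114 ] [0.4 0.2 0.3 0.5 0.8 1.2 0.6 0.6 0.4 0.6 0.8 0.9 0.6 0.4 0.2 0.8]
knobL [[0.6385 0.158  0.094 ]] [[213.9 156.5]] [[321.5 201.1]]
knobR [[0.6198 0.0091 0.094 ]] [[261.4 162.3]] [[260.1 207.6]]
tab [[0.5498 0.0935 0.05  ]] [[235.1 186.6]] [[283.3 198.8]]
```

>>> {"op": "servo_tool", "data": {"twist": [[0,0,0.025],[0,0,0.025],[0,0,0.025],[0,0,0.025],[0,0,0.025],[0,0,0.025],[0,0,0.025],[0,0,0.025]], "xyz": [[2.77,4.26,0],[2.77,4.26,0],[2.77,4.26,0],[2.77,4.26,0],[2.77,4.26,0],[2.77,4.26,0],[2.77,4.26,0],[2.77,4.26,0]], "fingers": [1,1,1,1,1,1,1,1]}}

```text
time: 1.6
tool_pos: [0.4081, -0.2545, 0.2316]
tool_rot: [0.609, 0.36, 0.608, -0.36]
contact_force: [0.6, -1.5, -0.1]
gripper_width: 1.002
```

>>> {"op": "servo_tool", "data": {"twist": [[0,0,0.025],[0,0,0.025],[0,0,0.025],[0,0,0.025],[0,0,0.025],[0,0,0.025],[0,0,0.025],[0,0,0.025]], "xyz": [[2.77,4.26,0],[2.77,4.26,0],[2.77,4.26,0],[2.77,4.26,0],[2.77,4.26,0],[2.77,4.26,0],[2.77,4.26,0],[2.77,4.26,0]], "fingers": [1,1,1,1,1,1,1,1]}}

```text
time: 2.6
tool_pos: [0.6298, 0.0864, 0.2315]
tool_rot: [0.642, 0.297, 0.641, -0.297]
contact_force: [0.3, -0.3, 0.1]
gripper_width: 1.0
```

>>> {"op": "servo_tool", "data": {"twist": [[0,0,0],[0,0,0]], "xyz": [[0,0,0],[0,0,0]], "fingers": [0.6,0.6]}}

```text
time: 2.85
tool_pos: [0.6287, 0.0847, 0.2311]
tool_rot: [0.641, 0.297, 0.642, -0.298]
contact_force: [0.0, -0.3, -0.6]
gripper_width: 0.606
```

```bash
cat >> h.py <<'E'
JIG=np.array([.5994,.0873,-.1247])
def W(P,p=JIG):
    c,s=np.cos(p[2]),np.sin(p[2]); P=np.atleast_2d(P)
    return np.c_[p[0]+c*P[:,0]-s*P[:,1],p[1]+s*P[:,0]+c*P[:,1],P[:,2]]
def pose():
    s=manip.state(); Rt=q2R(s["tool_rot"])
    print("t",round(s["time"],2),"tcp",np.round(s["tool_pos"],4),"head",np.round(np.arctan2(Rt[1,2],Rt[0,2]),4),"down",np.round(Rt[:,0],3),"F",np.round(s["contact_force"],1),"M",np.round(s["ft_torque"],3),"j",np.round(s["joint_pos"],2),"g",round(s["gripper_width"],3)); return s
E
python3 - <<'E'
from h import *
s=pose(); C=cam("wrist",s); im=vision.grab_frame("wrist"); cv2.imwrite("pics/w1.png",im[:,:,::-1])
for v in [(.03,.075,.104),(.03,-.075,.104),(-.05,0,.062),(.1325,.125,.015),(-.1325,-.125,.015)]: print(v,proj(C,W(v)).round(1))
for l in ["knob_a_grip","carrier_tab"]: print(l,[(round(d["score"],2),[round(float(x)) for x in d["extent"]]) for d in vision.spot_in("wrist",l)][:4])
E
```

```text
t 2.85 tcp [0.6287 0.0847 0.2311] head -0.8688 down [-0.001 -0.    -1.   ] F [ 0.  -0.3 -0.6] M [-0.027 -0.084 -0.004] j [ 0.02  0.08  1.59 -0.    1.48  0.89] g 0.606
(0.03, 0.075, 0.104) [[199.8 116.6]]
(0.03, -0.075, 0.104) [[317.3 239.8]]
(-0.05, 0, 0.062) [[205.  221.1]]
(0.1325, 0.125, 0.015) [[252.2  -1.3]]
(-0.1325, -0.125, 0.015) [[234.7 311.6]]
knob_a_grip [(0.9, [316, 223, 22, 39]), (0.23, [263, 153, 187, 190])]
carrier_tab [(0.66, [384, 314, 141, 108]), (0.62, [262, 154, 189, 185])]
```

View pics/w1.png

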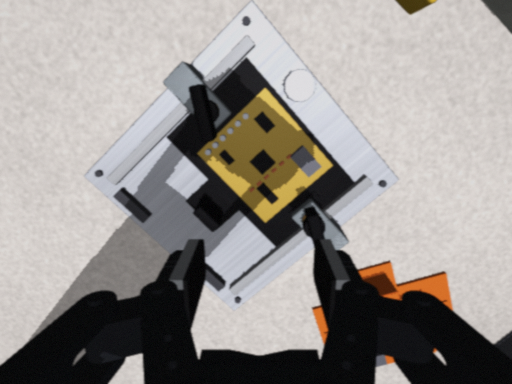

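```bash
python3 - <<'E'
from h import *
im=cv2.imread("pics/w1.png")[:,:,::-1]
a=np.clip((im.astype(float)/255)**0.5*255,0,255).astype(np.uint8)
crop(a,155,55,90,100,6,"pics/w1L.png"); crop(a,285,185,80,80,7,"pics/w1R.png")
s=manip.state(); C=cam("wrist",s)
print(proj(C,W([(sx*.1149,sy*.114,.015) for sx in(1,-1) for sy in (1,-1)])).round(1))
E
```

```text
[[246.   20.9]
 [382.1 182.3]
 [100.1 172.6]
 [238.3 298.2]]
```

View pics/w1L.png

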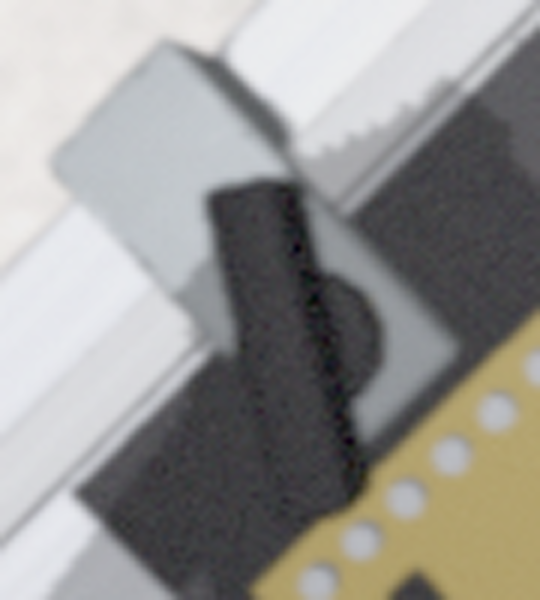

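View pics/w1R.png

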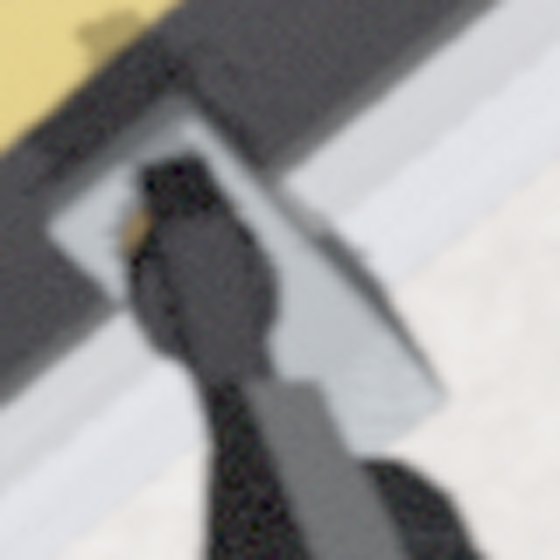

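```bash
python3 - <<'E'
from h import *
s=manip.state(); C=cam("wrist",s)
def b(pts,o,k): 
    q=ray(C,np.array(pts)/k+o-.4,.104); return q
q=b([(212,195),(275,183),(335,495),(278,505)],(155,55),6)
print(q.round(4), q.mean(0)); 
d=(q[0]+q[1]-q[2]-q[3])/2; print("len",np.hypot(*d[:2]),"ang",np.degrees(np.arctan2(d[1],d[0])))
for a,bb in [(0,3),(1,2)]: e=q[a]-q[bb]; print(np.degrees(np.arctan2(e[1],e[0])))
# overlay expected bars at several angles
im=cv2.imread("pics/w1.png")
big=cv2.resize(im[55:155,155:245],None,fx=6,fy=6,interpolation=cv2.INTER_CUBIC); big=cv2.convertScaleAbs(big,alpha=1.8)
for a,col in [(40,(0,0,255)),(46,(0,255,0)),(52,(255,0,0))]:
    t=np.radians(a); c=W((.03,.075,.104))[0]; u=np.array([np.cos(t),np.sin(t),0]); n=np.array([-np.sin(t),np.cos(t),0])
    P=[c+u*.023+n*.0055,c+u*.023-n*.0055,c-u*.023-n*.0055,c-u*.023+n*.0055]
    cv2.polylines(big,[((proj(C,np.array(P))-[155,55]+.4)*6).astype(int)],True,col,1)
cv2.imwrite("pics/w1Lo.png",big)
E
```

```text
[[0.6517 0.177  0.104 ]
 [0.6583 0.1715 0.104 ]
 [0.6308 0.1404 0.104 ]
 [0.6246 0.1456 0.104 ]] [0.64136782 0.15860881 0.104     ]
len 0.04151104802162558 ang 48.86662905245861
49.19287128055271
48.54083173809185
```

View pics/w1Lo.png

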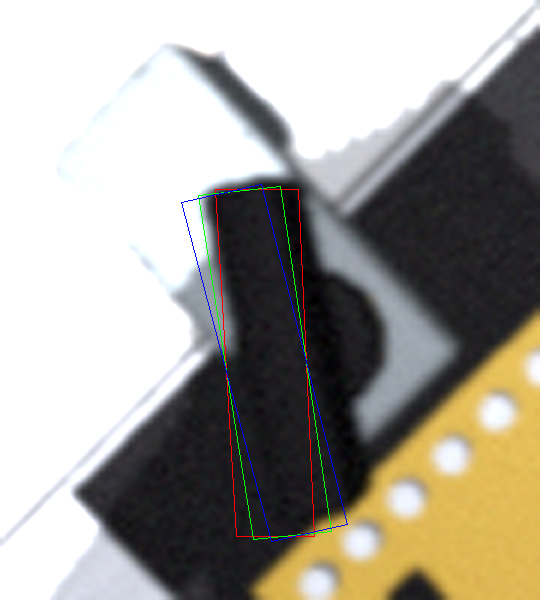

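>>> {"op": "servo_tool", "data": {"twist": [[0,0,0.05],[0,0,0.05],[0,0,0.053],[0,0,0]], "xyz": [[0.4,2.5,-3],[0.4,2.5,-3],[0.33,2.38,-3],[0,0,0]], "fingers": [0.6,0.6,0.6,0.6]}}

```text
time: 3.5
tool_pos: [0.638, 0.1585, 0.138]
tool_rot: [0.66, 0.247, 0.664, -0.249]
contact_force: [-0.7, -0.8, 0.4]
gripper_width: 0.603
```

```bash
python3 - <<'E'
from h import *
s=pose(); C=cam("wrist",s); im=vision.grab_frame("wrist"); cv2.imwrite("pics/w2.png",im[:,:,::-1])
big=cv2.resize(cv2.convertScaleAbs(im[:,:,::-1],alpha=1.6),None,fx=1.5,fy=1.5)
for c,col in [(W((.03,.075,.104))[0],(0,0,255)),(np.array([.640,.1585,.104]),(0,255,0))]:
    t=np.radians(49); u=np.array([np.cos(t),np.sin(t),0]); n=np.array([-np.sin(t),np.cos(t),0])
    P=[c+u*.023+n*.0055,c+u*.023-n*.0055,c-u*.023-n*.0055,c-u*.023+n*.0055]
    cv2.polylines(big,[((proj(C,np.array(P)))*1.5).astype(int)],True,col,1)
cv2.imwrite("pics/w2o.png",big)
E
```

```text
t 3.5 tcp [0.638  0.1585 0.138 ] head -0.7158 down [-0.006 -0.001 -1.   ] F [-0.7 -0.8  0.4] M [-0.006  0.006 -0.037] j [ 0.13  0.2   1.61 -0.    1.34  0.85] g 0.603
```

View pics/w2o.png

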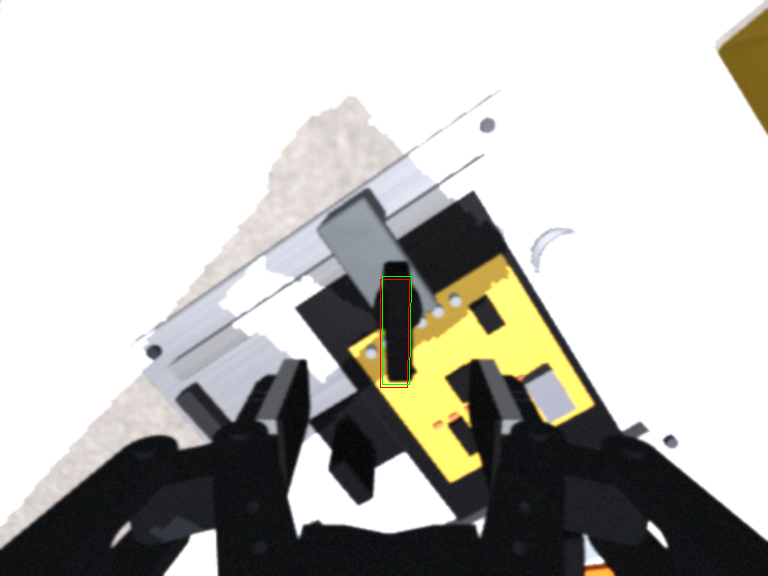

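>>> {"op": "servo_tool", "data": {"twist": [[0,0,0]], "xyz": [[0,0,0]], "fingers": [0.6]}}

```text
time: 3.68
tool_pos: [0.6412, 0.1576, 0.1433]
tool_rot: [0.663, 0.249, 0.661, -0.248]
contact_force: [-0.2, 0.3, 0.4]
gripper_width: 0.605
```

```bash
cat >> h.py <<'E'
def look(fn,c,deg,box,k,z=.104):
    s=pose(); C=cam("wrist",s); im=vision.grab_frame("wrist"); x,y,w,h=box
    a=((im.astype(float)/255)**0.5*255).astype(np.uint8)[y:y+h,x:x+w,::-1]
    big=cv2.resize(a,None,fx=k,fy=k,interpolation=cv2.INTER_CUBIC)
    t=np.radians(deg); u=np.array([np.cos(t),np.sin(t),0]); n=np.array([-np.sin(t),np.cos(t),0])
    for zz,col in [(z,(0,0,255)),(z-.024,(0,255,0))]:
        cc=np.array([c[0],c[1],zz])
        P=[cc+u*.023+n*.0055,cc+u*.023-n*.0055,cc-u*.023-n*.0055,cc-u*.023+n*.0055]
        cv2.polylines(big,[((proj(C,np.array(P))-[x,y])*k+k/2).astype(int)],True,col,1)
    cv2.imwrite(fn,big); cv2.imwrite(fn.replace(".png","_raw.png"),im[:,:,::-1]); return C
E
python3 - <<'E'
from h import *
look("pics/w3.png",W((.03,.075,.1))[0],49,(200,130,150,150),4)
E
```

```text
t 3.67 tcp [0.6412 0.1576 0.1433] head -0.7177 down [ 0.003  0.    -1.   ] F [-0.2  0.3  0.4] M [ 0.007 -0.024  0.006] j [ 0.13  0.2   1.6  -0.    1.34  0.85] g 0.605
```

View pics/w3.png

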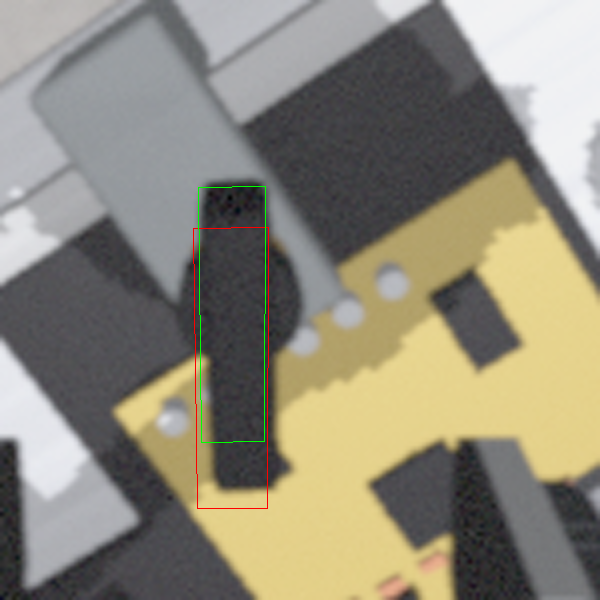

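>>> {"op": "servo_tool", "data": {"twist": [[0,0,0.03],[0,0,0],[0,0,0],[0,0,0]], "xyz": [[0,0,-2.2],[0,0,-2.2],[0,0,-2.2],[0,0,0]], "fingers": [0.6,0.6,0.6,0.6]}}

```text
time: 4.22
tool_pos: [0.6376, 0.1583, 0.071]
tool_rot: [0.664, 0.237, 0.668, -0.239]
contact_force: [0.3, 0.3, 0.0]
gripper_width: 0.597
```

>>> {"op": "servo_tool", "data": {"twist": [[0,0,0],[0,0,0]], "xyz": [[0,0,0],[0,0,0]], "fingers": [0.3,0.3]}}

```text
time: 4.47
tool_pos: [0.6412, 0.1588, 0.0766]
tool_rot: [0.667, 0.238, 0.665, -0.237]
contact_force: [-0.2, -0.7, 0.2]
gripper_width: 0.295
```

```bash
python3 - <<'E'
from h import *
look("pics/w4.png",W((.03,.075,.1))[0],51,(180,130,170,150),4)
E
```

```text
t 4.47 tcp [0.6412 0.1588 0.0766] head -0.6859 down [ 0.002  0.    -1.   ] F [-0.2 -0.7  0.2] M [ 0.017 -0.017 -0.007] j [ 0.13  0.27  1.64 -0.    1.23  0.82] g 0.295
```

View pics/w4.png

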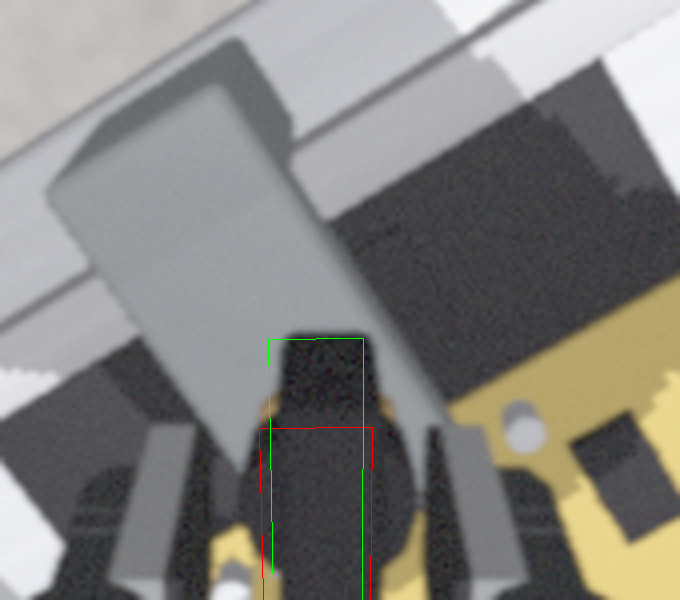

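>>> {"op": "servo_tool", "data": {"twist": [[0,0,0],[0,0,0],[0,0,0],[0,0,0]], "xyz": [[0,0,0],[0,0,0],[0,0,0],[0,0,0]], "fingers": [0.2,0.1,0.05,0.05]}}

```text
time: 5.03
tool_pos: [0.642, 0.1582, 0.077]
tool_rot: [0.667, 0.238, 0.664, -0.238]
contact_force: [3.5, -3.6, 3.8]
gripper_width: 0.208
```

```bash
python3 -c "
from h import *
pose()"
```

```text
t 5.03 tcp [0.642  0.1582 0.077 ] head -0.6862 down [ 0.004 -0.001 -1.   ] F [ 3.5 -3.6  3.8] M [-0.593 -0.638  0.023] j [ 0.13  0.27  1.64 -0.    1.23  0.82] g 0.208
```

>>> {"op": "servo_tool", "data": {"twist": [[0,0,0]], "xyz": [[0,0,0]], "fingers": [0.05]}}

```text
time: 5.15
tool_pos: [0.642, 0.1582, 0.077]
tool_rot: [0.667, 0.238, 0.664, -0.238]
contact_force: [4.5, -3.4, 3.5]
gripper_width: 0.21
```

```bash
python3 - <<'E'
from h import *
look("pics/w5.png",W((.03,.075,.1))[0],51,(180,180,170,150),4)
E
```

```text
t 5.15 tcp [0.642  0.1582 0.077 ] head -0.6861 down [ 0.004 -0.001 -1.   ] F [ 4.5 -3.4  3.5] M [-0.631 -0.619 -0.032] j [ 0.13  0.27  1.64 -0.    1.23  0.82] g 0.21
```

View pics/w5.png

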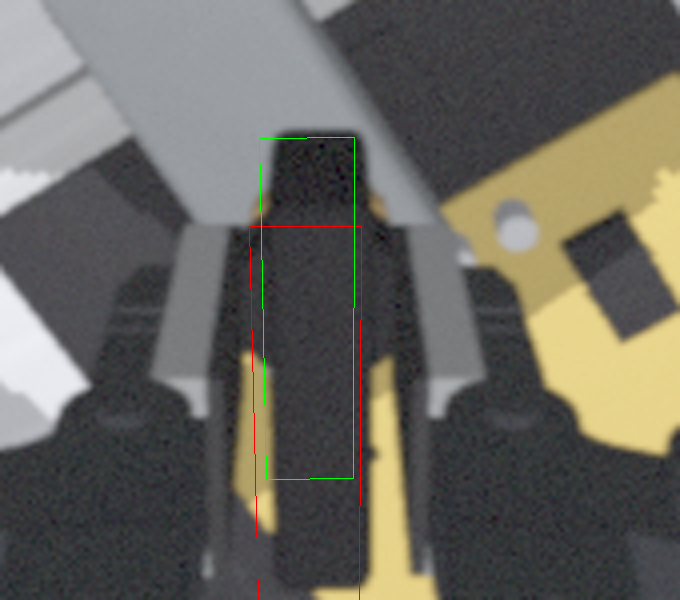

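>>> {"op": "servo_tool", "data": {"twist": [[0,0,0],[0,0,0],[0,0,0],[0,0,0],[0,0,0]], "xyz": [[0,0,0],[0,0,0.8],[0,0,0],[0,0,0],[0,0,0]], "fingers": [0.3,0.3,0.2,0.05,0.05]}}

```text
time: 5.82
tool_pos: [0.6414, 0.1579, 0.084]
tool_rot: [0.667, 0.238, 0.665, -0.238]
contact_force: [4.6, -3.4, 1.0]
gripper_width: 0.114
```

```bash
python3 -c "
from h import *
pose()"
```

```text
t 5.83 tcp [0.6414 0.1579 0.084 ] head -0.6858 down [ 0.003 -0.001 -1.   ] F [ 4.6 -3.4  1. ] M [-0.642 -0.659  0.079] j [ 0.13  0.26  1.64 -0.    1.24  0.82] g 0.114
```

>>> {"op": "servo_tool", "data": {"twist": [[0,0,0.04],[0,0,0.04],[0,0,0]], "xyz": [[0,0,0],[0,0,0],[0,0,0]], "fingers": [0.05,0.05,0.05]}}

```text
time: 6.2
tool_pos: [0.6414, 0.1578, 0.084]
tool_rot: [0.676, 0.211, 0.674, -0.211]
contact_force: [4.5, -2.9, 0.2]
gripper_width: 0.112
```

```bash
python3 -c "
from h import *
pose()"
```

```text
t 6.2 tcp [0.6414 0.1578 0.084 ] head -0.6063 down [ 0.003 -0.001 -1.   ] F [ 4.5 -2.9  0.2] M [-0.637 -0.668 -0.151] j [ 0.13  0.26  1.64 -0.    1.24  0.74] g 0.112
```

>>> {"op": "servo_tool", "data": {"twist": [[0,0,-0.04],[0,0,-0.04],[0,0,0]], "xyz": [[0,0,0],[0,0,0],[0,0,0]], "fingers": [0.05,0.05,0.05]}}

```text
time: 6.58
tool_pos: [0.6414, 0.1579, 0.0839]
tool_rot: [0.667, 0.238, 0.665, -0.238]
contact_force: [3.7, -3.9, 0.6]
gripper_width: 0.115
```

```bash
python3 -c "
from h import *
pose()"
```

```text
t 6.58 tcp [0.6414 0.1579 0.0839] head -0.6862 down [ 0.003 -0.001 -1.   ] F [ 3.7 -3.9  0.6] M [-0.615 -0.693  0.015] j [ 0.13  0.26  1.64 -0.    1.24  0.82] g 0.115
```

>>> {"op": "servo_tool", "data": {"twist": [[0,0,-0.03],[0,0,-0.03],[0,0,0]], "xyz": [[0,0,0],[0,0,0],[0,0,0]], "fingers": [0.05,0.05,0.05]}}

```text
time: 6.95
tool_pos: [0.6413, 0.1579, 0.0841]
tool_rot: [0.66, 0.258, 0.657, -0.258]
contact_force: [3.2, -3.7, 1.0]
gripper_width: 0.115
```

```bash
python3 -c "
from h import *
pose()"
```

```text
t 6.95 tcp [0.6413 0.1579 0.0841] head -0.7461 down [ 0.003 -0.001 -1.   ] F [ 3.2 -3.7  1. ] M [-0.616 -0.559  0.006] j [ 0.13  0.26  1.64 -0.    1.24  0.88] g 0.115
```

>>> {"op": "servo_tool", "data": {"twist": [[0,0,-0.04],[0,0,-0.04],[0,0,0]], "xyz": [[0,0,0.01],[0,0,0.02],[0,0,0]], "fingers": [0.05,0.05,0.05]}}

```text
time: 7.32
tool_pos: [0.6413, 0.158, 0.0843]
tool_rot: [0.649, 0.284, 0.647, -0.284]
contact_force: [3.1, -3.0, 0.2]
gripper_width: 0.11
```

```bash
python3 -c "
from h import *
pose()"
```

```text
t 7.33 tcp [0.6413 0.158  0.0843] head -0.8262 down [ 0.003 -0.001 -1.   ] F [ 3.1 -3.   0.2] M [-0.552 -0.523  0.026] j [ 0.13  0.26  1.64 -0.    1.24  0.96] g 0.11
```

>>> {"op": "servo_tool", "data": {"twist": [[0,0,-0.08],[0,0,-0.08],[0,0,-0.08],[0,0,-0.08],[0,0,-0.08],[0,0,-0.08],[0,0,0]], "xyz": [[0,0,0.02],[0,0,0.02],[0,0,0.02],[0,0,0.03],[0,0,0.02],[0,0,0.02],[0,0,0]], "fingers": [0.05,0.05,0.05,0.05,0.05,0.05,0.05]}}

```text
time: 8.2
tool_pos: [0.6412, 0.1584, 0.0857]
tool_rot: [0.563, 0.43, 0.561, -0.429]
contact_force: [4.2, -2.7, 1.5]
gripper_width: 0.117
```

```bash
python3 -c "
from h import *
pose()"
```

```text
t 8.2 tcp [0.6412 0.1584 0.0857] head -1.3052 down [ 0.002 -0.    -1.   ] F [ 4.2 -2.7  1.5] M [-0.353 -0.665 -0.084] j [ 0.13  0.26  1.64 -0.    1.24  1.44] g 0.117
```

>>> {"op": "servo_tool", "data": {"twist": [[0,0,-0.1],[0,0,-0.1],[0,0,-0.1],[0,0,-0.1],[0,0,-0.1],[0,0,-0.1],[0,0,-0.1],[0,0,-0.08]], "xyz": [[0,0,0.03],[0,0,0.03],[0,0,0.03],[0,0,0.03],[0,0,0.03],[0,0,0.03],[0,0,0.02],[0,0,0.02]], "fingers": [0.05,0.05,0.05,0.05,0.05,0.05,0.05,0.05]}}

```text
time: 9.2
tool_pos: [0.6415, 0.1591, 0.0879]
tool_rot: [0.356, 0.612, 0.355, -0.61]
contact_force: [5.3, -1.0, -0.6]
gripper_width: 0.113
```

>>> {"op": "servo_tool", "data": {"twist": [[0,0,0],[0,0,0]], "xyz": [[0,0,0],[0,0,0]], "fingers": [0.05,0.4]}}

```text
time: 9.45
tool_pos: [0.6394, 0.1591, 0.0868]
tool_rot: [-0.356, -0.61, -0.357, 0.611]
contact_force: [-0.7, -0.8, -0.6]
gripper_width: 0.318
```

>>> {"op": "servo_tool", "data": {"twist": [[0,0,0],[0,0,0],[0,0,0],[0,0,0]], "xyz": [[0,0,0],[0,0,3],[0,0,3],[0,0,0]], "fingers": [0.5,0.6,0.6,0.6]}}

```text
time: 9.95
tool_pos: [0.6417, 0.1592, 0.1502]
tool_rot: [0.357, 0.612, 0.356, -0.609]
contact_force: [1.0, 0.5, -0.4]
gripper_width: 0.602
```

```bash
python3 - <<'E'
from h import *
look("pics/w6.png",np.array([.6413,.158]),-29,(130,90,200,150),4,z=.108)
E
```

```text
t 9.95 tcp [0.6417 0.1592 0.1502] head -2.0854 down [ 0.005  0.001 -1.   ] F [ 1.   0.5 -0.4] M [-0.066  0.014 -0.017] j [0.13 0.19 1.6  0.   1.35 2.22] g 0.602
```

View pics/w6.png

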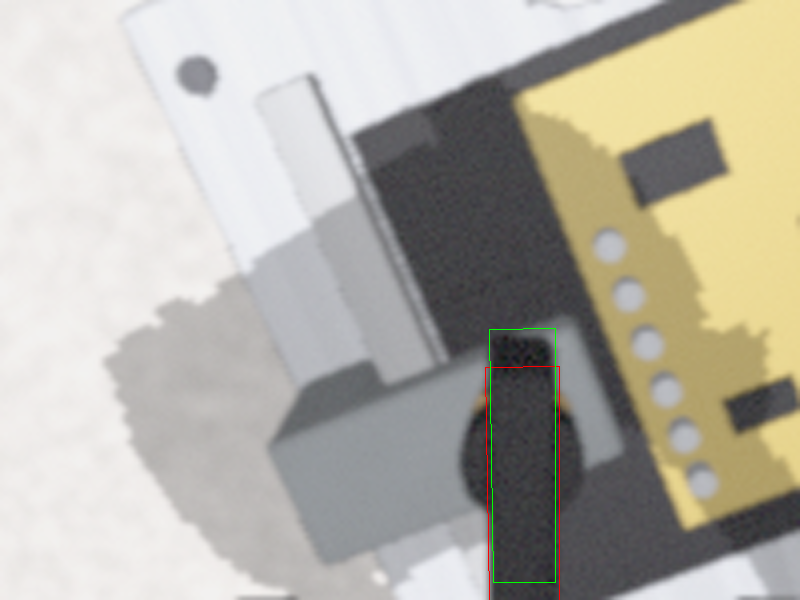

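>>> {"op": "servo_tool", "data": {"twist": [[0,0,0.16],[0,0,0.16],[0,0,0.16],[0,0,0.16],[0,0,0.16],[0,0,0.16],[0,0,0.16],[0,0,0.165]], "xyz": [[-0.25,-1.87,0],[-0.25,-1.87,0],[-0.25,-1.87,0],[-0.25,-1.87,0],[-0.25,-1.87,0],[-0.25,-1.87,0],[-0.25,-1.87,0],[-0.2,-1.87,0]], "fingers": [0.6,0.6,0.6,0.6,0.6,0.6,0.6,0.6]}}

```text
time: 11.0
tool_pos: [0.6191, 0.0088, 0.1444]
tool_rot: [0.65, 0.273, 0.653, -0.274]
contact_force: [-0.2, -0.1, -0.6]
gripper_width: 0.601
```

>>> {"op": "servo_tool", "data": {"twist": [[0,0,0],[0,0,0]], "xyz": [[0,0,0],[0,0,0]], "fingers": [0.6,0.6]}}

```text
time: 11.25
tool_pos: [0.6201, 0.0097, 0.1458]
tool_rot: [0.65, 0.276, 0.652, -0.276]
contact_force: [1.1, -0.2, -0.8]
gripper_width: 0.601
```

```bash
python3 - <<'E'
from h import *
look("pics/w7.png",np.array([.6222,.0095]),44,(170,110,190,150),4)
E
```

```text
t 11.25 tcp [0.6201 0.0097 0.1458] head -0.8031 down [-0.002  0.001 -1.   ] F [ 1.1 -0.2 -0.8] M [-0.043 -0.044  0.008] j [-0.1   0.11  1.7   0.    1.34  0.7 ] g 0.601
```

View pics/w7.png

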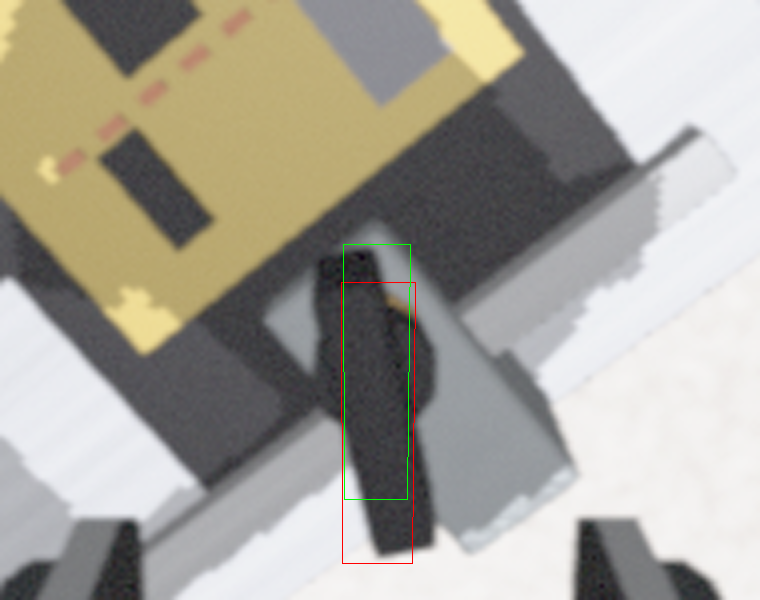

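>>> {"op": "servo_tool", "data": {"twist": [[0,0,0.11],[0,0,0.108],[0,0,0],[0,0,0],[0,0,0]], "xyz": [[0.1,0,-2],[0.1,0,-2],[0,0,-2],[0,0,0],[0,0,0]], "fingers": [0.6,0.6,0.6,0.4,0.3]}}

```text
time: 11.92
tool_pos: [0.6231, 0.0093, 0.0876]
tool_rot: [0.677, 0.204, 0.677, -0.203]
contact_force: [0.6, -0.2, 0.3]
gripper_width: 0.297
```

```bash
python3 - <<'E'
from h import *
look("pics/w8.png",np.array([.6222,.0095]),56.5,(170,170,190,150),4)
E
```

```text
t 11.93 tcp [0.6231 0.0093 0.0876] head -0.5838 down [ 0.001 -0.    -1.   ] F [ 0.6 -0.2  0.3] M [0.016 0.017 0.012] j [-0.1   0.17  1.73  0.    1.24  0.48] g 0.297
```

View pics/w8.png

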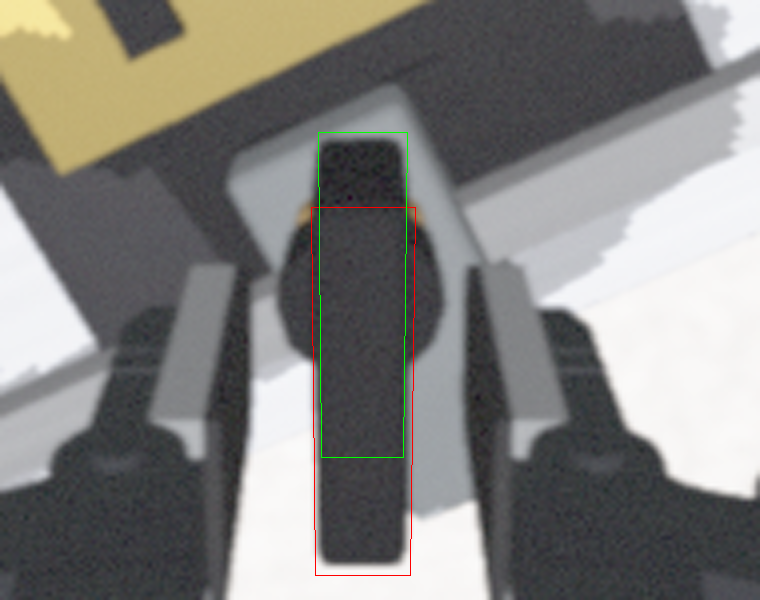

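Angle and centre match the overlay. I'll lower 3 mm and close.

>>> {"op": "servo_tool", "data": {"twist": [[0,0,0],[0,0,0],[0,0,0],[0,0,0]], "xyz": [[0,0,-0.3],[0,0,0],[0,0,0],[0,0,0]], "fingers": [0.25,0.1,0.05,0.05]}}

```text
time: 12.48
tool_pos: [0.6232, 0.0089, 0.0847]
tool_rot: [0.678, 0.203, 0.677, -0.203]
contact_force: [0.6, -0.8, 2.6]
gripper_width: 0.11
```

```bash
python3 -c "
from h import *
pose()"
```

```text
t 12.47 tcp [0.6232 0.0089 0.0847] head -0.5831 down [ 0.001 -0.    -1.   ] F [ 0.6 -0.8  2.6] M [-0.096 -0.076  0.024] j [-0.1   0.18  1.73 -0.    1.23  0.48] g 0.11
```

>>> {"op": "servo_tool", "data": {"twist": [[0,0,0.04],[0,0,0.04],[0,0,0]], "xyz": [[0,0,0],[0,0,0],[0,0,0]], "fingers": [0.05,0.05,0.05]}}

```text
time: 12.85
tool_pos: [0.6233, 0.0089, 0.0848]
tool_rot: [0.685, 0.176, 0.684, -0.176]
contact_force: [0.9, -0.8, 3.4]
gripper_width: 0.114
```

```bash
python3 -c "
from h import *
pose()"
```

```text
t 12.85 tcp [0.6233 0.0089 0.0848] head -0.5036 down [ 0.001 -0.    -1.   ] F [ 0.9 -0.8  3.4] M [-0.176 -0.092  0.004] j [-0.11  0.18  1.73 -0.    1.23  0.4 ] g 0.114
```

>>> {"op": "servo_tool", "data": {"twist": [[0,0,0.04],[0,0,0.04],[0,0,0]], "xyz": [[0,0,0.02],[0,0,0.02],[0,0,0]], "fingers": [0.05,0.05,0.05]}}

```text
time: 13.22
tool_pos: [0.6233, 0.0089, 0.0851]
tool_rot: [0.692, 0.149, 0.691, -0.149]
contact_force: [0.5, -1.1, 2.9]
gripper_width: 0.108
```

```bash
python3 -c "
from h import *
pose()"
```

```text
t 13.22 tcp [0.6233 0.0089 0.0851] head -0.424 down [ 0.001 -0.    -1.   ] F [ 0.5 -1.1  2.9] M [-0.168 -0.147  0.018] j [-0.1   0.18  1.73 -0.    1.23  0.32] g 0.108
```

>>> {"op": "servo_tool", "data": {"twist": [[0,0,0.08],[0,0,0.08],[0,0,0.08],[0,0,0.08],[0,0,0.08],[0,0,0.08],[0,0,0]], "xyz": [[0,0,0.02],[0,0,0.02],[0,0,0.02],[0,0,0.03],[0,0,0.02],[0,0,0.02],[0,0,0]], "fingers": [0.05,0.05,0.05,0.05,0.05,0.05,0.05]}}

```text
time: 14.1
tool_pos: [0.6236, 0.0088, 0.0864]
tool_rot: [0.708, -0.02, 0.706, 0.019]
contact_force: [2.4, -1.6, 2.7]
gripper_width: 0.117
```

```bash
python3 -c "
from h import *
pose()"
```

```text
t 14.1 tcp [0.6236 0.0088 0.0864] head 0.0554 down [ 0.002 -0.001 -1.   ] F [ 2.4 -1.6  2.7] M [-0.289 -0.454  0.037] j [-0.11  0.18  1.73 -0.    1.23 -0.16] g 0.117
```

>>> {"op": "servo_tool", "data": {"twist": [[0,0,0.1],[0,0,0.1],[0,0,0.1],[0,0,0.1],[0,0,0.1],[0,0,0.1],[0,0,0.1],[0,0,0.06]], "xyz": [[0,0,0.03],[0,0,0.03],[0,0,0.03],[0,0,0.03],[0,0,0.03],[0,0,0.03],[0,0,0.02],[0,0,0.02]], "fingers": [0.05,0.05,0.05,0.05,0.05,0.05,0.05,0.05]}}

```text
time: 15.1
tool_pos: [0.624, 0.0089, 0.0886]
tool_rot: [0.65, -0.281, 0.648, 0.28]
contact_force: [4.1, -1.3, 2.3]
gripper_width: 0.115
```

>>> {"op": "servo_tool", "data": {"twist": [[0,0,0],[0,0,0]], "xyz": [[0,0,0],[0,0,0]], "fingers": [0.05,0.4]}}

```text
time: 15.35
tool_pos: [0.6217, 0.0094, 0.0872]
tool_rot: [0.648, -0.28, 0.65, 0.281]
contact_force: [-1.1, 0.2, 0.2]
gripper_width: 0.31
```

>>> {"op": "servo_tool", "data": {"twist": [[0,0,0],[0,0,0],[0,0,0],[0,0,0]], "xyz": [[0,0,0],[0,0,3],[0,0,3],[0,0,0]], "fingers": [0.5,0.6,0.6,0.6]}}

```text
time: 15.85
tool_pos: [0.624, 0.0091, 0.1506]
tool_rot: [0.65, -0.281, 0.648, 0.28]
contact_force: [0.1, -0.0, 0.2]
gripper_width: 0.604
```

```bash
python3 - <<'E'
from h import *
look("pics/w9.png",np.array([.6232,.009]),136.8,(170,110,190,150),4,z=.108)
E
```

```text
t 15.85 tcp [0.624  0.0091 0.1506] head 0.8166 down [ 0.004 -0.    -1.   ] F [ 0.1 -0.   0.2] M [-0.022  0.017  0.01 ] j [-0.1   0.11  1.69  0.    1.34 -0.92] g 0.604
```

View pics/w9.png

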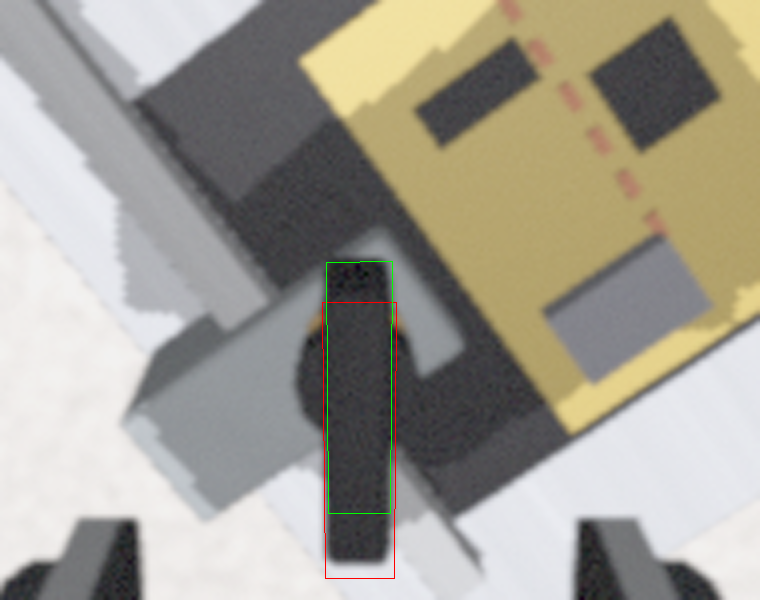

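>>> {"op": "servo_tool", "data": {"twist": [[0,0,-0.157],[0,0,-0.157],[0,0,-0.157],[0,0,-0.157],[0,0,-0.157],[0,0,-0.157],[0,0,0],[0,0,0]], "xyz": [[-1.2,1.4,0],[-1.2,1.4,0],[-1.2,1.4,0],[-1.2,1.4,0],[-1.2,1.4,0],[-1.1,1.4,-1.5],[0,0,-1.5],[0,0,0]], "fingers": [0.6,0.6,0.6,0.6,0.6,0.6,0.6,0.6]}}

```text
time: 16.9
tool_pos: [0.55, 0.0927, 0.1149]
tool_rot: [0.704, 0.043, 0.708, -0.044]
contact_force: [-0.0, 0.6, 0.0]
gripper_width: 0.601
```

```bash
python3 - <<'E'
from h import *
s=pose(); C=cam("wrist",s); im=vision.grab_frame("wrist"); im=((im/255.)**.5*255).astype(np.uint8)
big=cv2.resize(im[:,:,::-1],None,fx=1.5,fy=1.5,interpolation=cv2.INTER_CUBIC)
J=np.array([.602,.0875,-.1247])
for z,c in [(.062,(0,0,255)),(.02,(0,255,0))]:
    P=W([(-.05+a*.006,b*.015,z) for a,b in [(1,1),(1,-1),(-1,-1),(-1,1)]],J)
    cv2.polylines(big,[(proj(C,P)*1.5).astype(int)],True,c,1)
cv2.imwrite("pics/w10.png",big)
E
```

```text
t 16.9 tcp [0.55   0.0927 0.1149] head -0.123 down [-0.005 -0.    -1.   ] F [-0.   0.6  0. ] M [ 0.002  0.03  -0.028] j [ 0.03 -0.    1.87 -0.    1.28  0.16] g 0.601
```

View pics/w10.png

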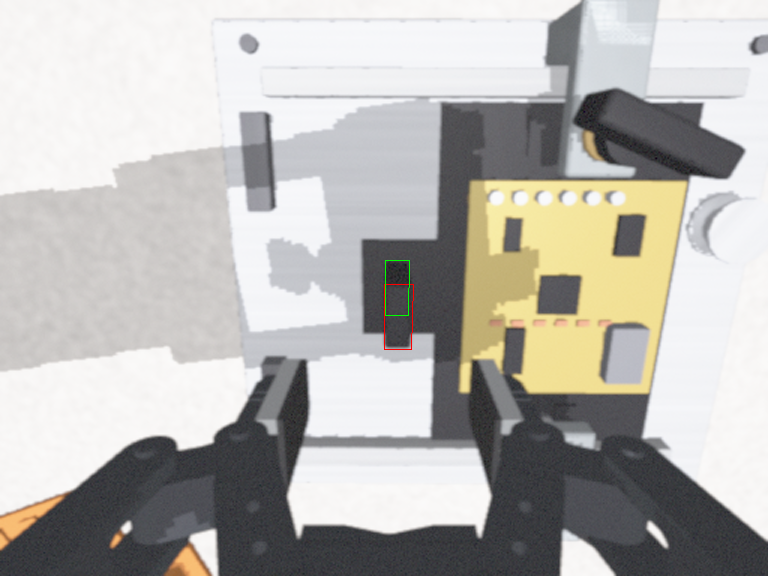

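>>> {"op": "servo_tool", "data": {"twist": [[0,0,0],[0,0,0],[0,0,0],[0,0,0],[0,0,0],[0,0,0]], "xyz": [[0,0,0],[0,0,-2],[0,0,-2],[0,0,-2],[0,0,-1],[0,0,0]], "fingers": [0.32,0.32,0.32,0.32,0.32,0.32]}}

```text
time: 17.7
tool_pos: [0.5508, 0.0931, 0.0465]
tool_rot: [0.705, 0.044, 0.707, -0.044]
contact_force: [-1.0, -0.5, -0.5]
gripper_width: 0.318
```

>>> {"op": "servo_tool", "data": {"twist": [[0,0,0]], "xyz": [[0,0,0]], "fingers": [0.32]}}

```text
time: 17.82
tool_pos: [0.5524, 0.0931, 0.0486]
tool_rot: [0.706, 0.044, 0.705, -0.044]
contact_force: [0.5, -0.3, 0.2]
gripper_width: 0.321
```

```bash
python3 - <<'E'
from h import *
s=pose(); C=cam("wrist",s); im=vision.grab_frame("wrist"); im=((im/255.)**.5*255).astype(np.uint8)
cv2.imwrite("pics/w11.png",cv2.resize(im[:,:,::-1],None,fx=1.5,fy=1.5,interpolation=cv2.INTER_CUBIC))
E
```

```text
t 17.82 tcp [0.5524 0.0931 0.0486] head -0.1249 down [ 0.001  0.    -1.   ] F [ 0.5 -0.3  0.2] M [-0.011 -0.006 -0.008] j [0.03 0.08 1.9  0.   1.15 0.16] g 0.321
```

View pics/w11.png

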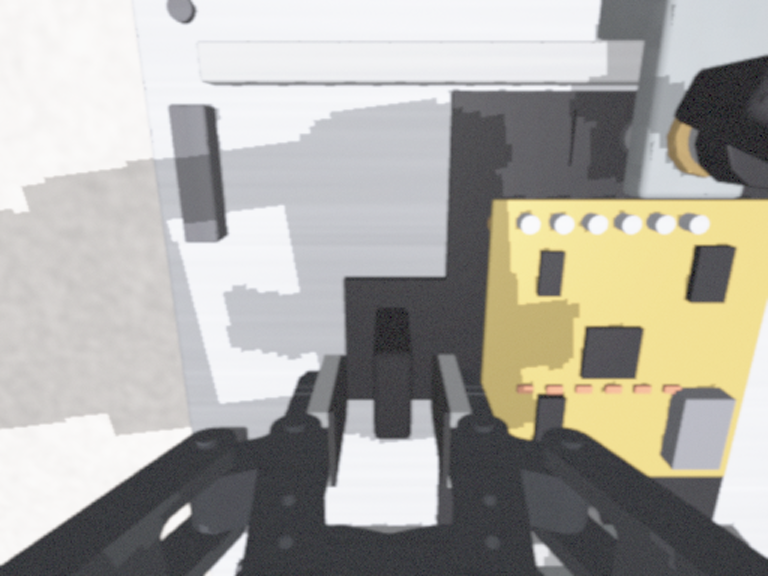

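>>> {"op": "servo_tool", "data": {"twist": [[0,0,0],[0,0,0],[0,0,0],[0,0,0],[0,0,0]], "xyz": [[0,0,-1.1],[0,0,0],[0,0,0],[0,0,0],[0,0,0]], "fingers": [0.32,0.32,0.1,0.05,0.05]}}

```text
time: 18.5
tool_pos: [0.5519, 0.093, 0.0371]
tool_rot: [0.706, 0.044, 0.706, -0.044]
contact_force: [0.8, -1.0, -0.9]
gripper_width: 0.13
```

```bash
python3 -c "
from h import *
pose()"
```

```text
t 18.5 tcp [0.5519 0.093  0.0371] head -0.125 down [ 0. -0. -1.] F [ 0.8 -1.  -0.9] M [-0.052 -0.139 -0.   ] j [ 0.03  0.1   1.91 -0.    1.13  0.16] g 0.13
```

>>> {"op": "servo_tool", "data": {"twist": [[0,0,0],[0,0,0],[0,0,0]], "xyz": [[-0.5,0.06,0],[-0.99,0.125,0],[0,0,0]], "fingers": [0.05,0.05,0.05]}}

```text
time: 18.88
tool_pos: [0.5356, 0.0951, 0.037]
tool_rot: [0.705, 0.044, 0.706, -0.044]
contact_force: [-3.4, 0.6, 1.4]
gripper_width: 0.123
```

```bash
python3 -c "
from h import *
pose()"
```

```text
t 18.88 tcp [0.5356 0.0951 0.037 ] head -0.1248 down [-0.002  0.    -1.   ] F [-3.4  0.6  1.4] M [-0.032  0.321 -0.03 ] j [0.04 0.07 1.94 0.   1.13 0.16] g 0.123
```

>>> {"op": "servo_tool", "data": {"twist": [[0,0,0],[0,0,0],[0,0,0],[0,0,0],[0,0,0],[0,0,0],[0,0,0]], "xyz": [[-0.99,0.124,0],[-0.99,0.124,0],[-0.99,0.124,0],[-0.99,0.124,0],[-0.99,0.124,0],[-0.99,0.124,0],[0,0,0]], "fingers": [0.05,0.05,0.05,0.05,0.05,0.05,0.05]}}

```text
time: 19.75
tool_pos: [0.476, 0.1026, 0.037]
tool_rot: [0.705, 0.044, 0.707, -0.044]
contact_force: [-3.8, 0.1, 3.9]
gripper_width: 0.126
```

```bash
python3 -c "
from h import *
pose()"
```

```text
t 19.75 tcp [0.476  0.1026 0.037 ] head -0.1248 down [-0.003  0.    -1.   ] F [-3.8  0.1  3.9] M [ 0.027  0.595 -0.   ] j [ 0.06 -0.07  2.08  0.    1.13  0.18] g 0.126
```

>>> {"op": "servo_tool", "data": {"twist": [[0,0,0],[0,0,0],[0,0,0]], "xyz": [[-0.2,0.025,0],[-0.2,0.025,0],[0,0,0]], "fingers": [0.05,0.05,0.05]}}

```text
time: 20.12
tool_pos: [0.4742, 0.1028, 0.037]
tool_rot: [0.706, 0.044, 0.705, -0.044]
contact_force: [4.6, -0.4, -3.8]
gripper_width: 0.129
```

```bash
python3 -c "
from h import *
pose()"
```

```text
t 20.12 tcp [0.4742 0.1028 0.037 ] head -0.125 down [ 0.002 -0.    -1.   ] F [ 4.6 -0.4 -3.8] M [-0.06  -0.763  0.   ] j [ 0.06 -0.07  2.09 -0.    1.13  0.19] g 0.129
```

>>> {"op": "servo_tool", "data": {"twist": [[0,0,0],[0,0,0],[0,0,0]], "xyz": [[-0.2,0.025,0],[0,0,0],[0,0,0]], "fingers": [0.05,0.05,0.05]}}

```text
time: 20.5
tool_pos: [0.474, 0.1028, 0.0371]
tool_rot: [0.708, 0.044, 0.703, -0.044]
contact_force: [12.5, -1.1, -11.1]
gripper_width: 0.127
```

```bash
python3 -c "
from h import *
s=pose(); C=cam('wrist',s); im=vision.grab_frame('wrist'); im=((im/255.)**.5*255).astype(np.uint8)
cv2.imwrite('pics/w12.png',cv2.resize(im[:,:,::-1],None,fx=1.5,fy=1.5,interpolation=cv2.INTER_CUBIC))"
```

```text
t 20.5 tcp [0.474  0.1028 0.0371] head -0.1252 down [ 0.007 -0.    -1.   ] F [ 12.5  -1.1 -11.1] M [-0.135 -1.84  -0.023] j [ 0.06 -0.08  2.09 -0.    1.12  0.19] g 0.127
```

View pics/w12.png

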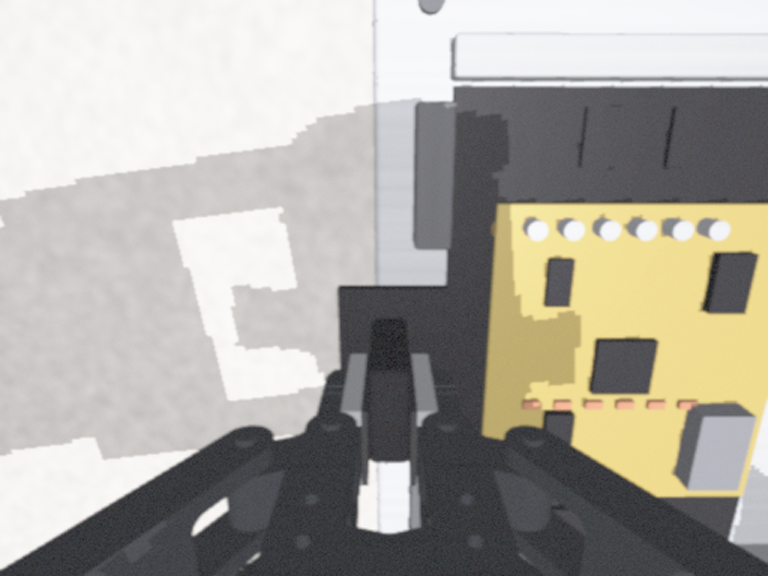

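>>> {"op": "servo_tool", "data": {"twist": [[0,0,0],[0,0,0]], "xyz": [[0.2,-0.025,0],[0,0,0]], "fingers": [0.05,0.05]}}

```text
time: 20.8
tool_pos: [0.4742, 0.1028, 0.0371]
tool_rot: [0.706, 0.044, 0.705, -0.044]
contact_force: [5.9, -0.2, -3.2]
gripper_width: 0.13
```

```bash
python3 -c "
from h import *
pose()"
```

```text
t 20.8 tcp [0.4742 0.1028 0.0371] head -0.1252 down [ 0.001 -0.    -1.   ] F [ 5.9 -0.2 -3.2] M [-0.065 -0.833 -0.028] j [ 0.06 -0.07  2.09 -0.    1.13  0.19] g 0.13
```

>>> {"op": "servo_tool", "data": {"twist": [[0,0,0],[0,0,0],[0,0,0]], "xyz": [[0,0,0],[0,0,0],[0,0,0]], "fingers": [0.2,0.3,0.3]}}

```text
time: 21.18
tool_pos: [0.4731, 0.1029, 0.037]
tool_rot: [0.705, 0.044, 0.706, -0.044]
contact_force: [-0.0, -0.4, -0.3]
gripper_width: 0.301
```

```bash
python3 -c "
from h import *
s=pose(); C=cam('wrist',s); im=vision.grab_frame('wrist'); im=((im/255.)**.5*255).astype(np.uint8)
cv2.imwrite('pics/w13.png',cv2.resize(im[:,:,::-1],None,fx=1.5,fy=1.5,interpolation=cv2.INTER_CUBIC))"
```

```text
t 21.18 tcp [0.4731 0.1029 0.037 ] head -0.1249 down [-0.001  0.    -1.   ] F [-0.  -0.4 -0.3] M [ 0.014 -0.004  0.048] j [ 0.06 -0.08  2.09  0.    1.13  0.19] g 0.301
```

View pics/w13.png

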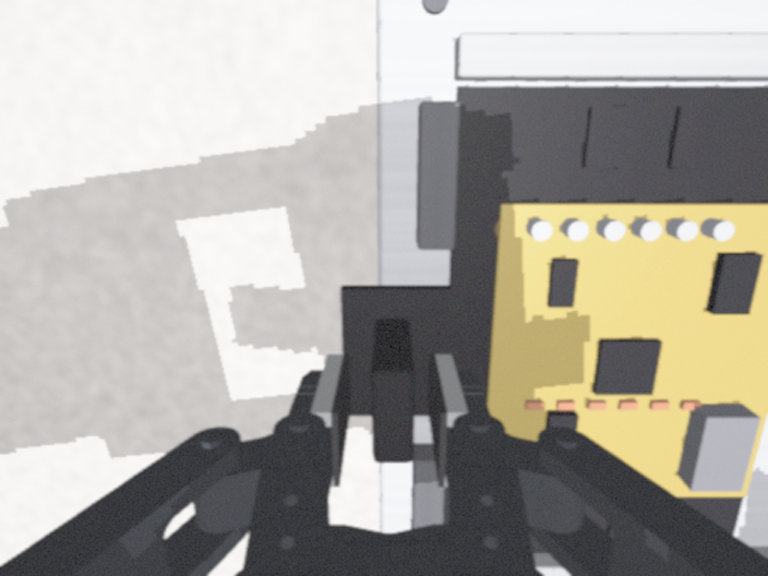

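>>> {"op": "servo_tool", "data": {"twist": [[0,0,0],[0,0,0],[0,0,0],[0,0,0],[0,0,0],[0,0,0]], "xyz": [[0,0,2],[0,0,4],[0,0,4],[0,0,4],[0,0,0],[0,0,0]], "fingers": [0.3,0.3,0.5,1,1,1]}}

```text
time: 21.98
tool_pos: [0.473, 0.1028, 0.1763]
tool_rot: [0.705, 0.044, 0.706, -0.044]
contact_force: [0.0, 1.1, 0.5]
gripper_width: 0.997
```

```bash
python3 -c "
from h import *
s=pose(); C=cam('wrist',s); im=vision.grab_frame('wrist'); cv2.imwrite('pics/w14.png',cv2.resize(((im/255.)**.5*255).astype(np.uint8)[:,:,::-1],None,fx=1.5,fy=1.5,interpolation=cv2.INTER_CUBIC))
sc=vision.grab_frame('scene'); crop(sc,225,170,130,100,6,'pics/s14.png')
J=np.array([.602,.0875,-.1247])
print(proj(C,W([(-.11,y,.02) for y in(-.085,-.04,.04,.085)],J))*1.5)"
```

```text
t 21.98 tcp [0.473  0.1028 0.1763] head -0.125 down [-0.001 -0.    -1.   ] F [0.  1.1 0.5] M [0.013 0.011 0.002] j [ 0.06 -0.25  1.99  0.    1.41  0.19] g 0.997
[[420.64128397 380.73542421]
 [421.91386422 319.40832215]
 [424.45939071 196.7364799 ]
 [426.07891942 118.68953316]]
```

View pics/w14.png

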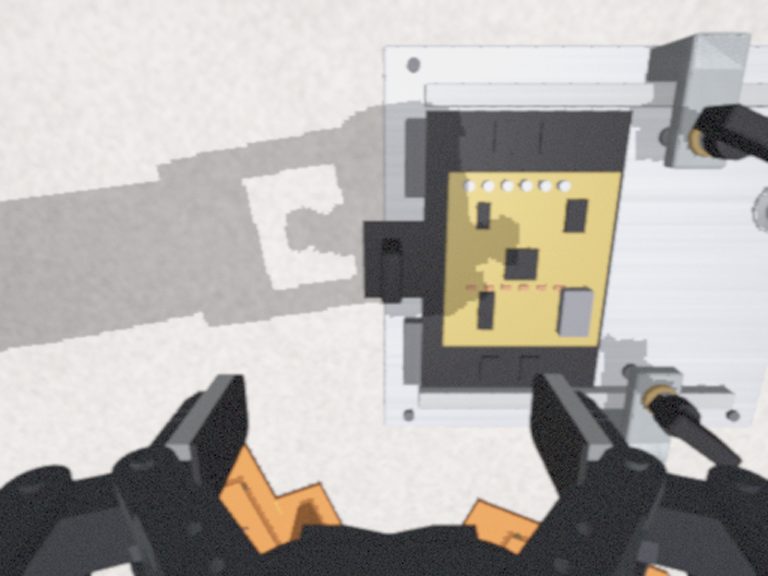

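View pics/s14.png

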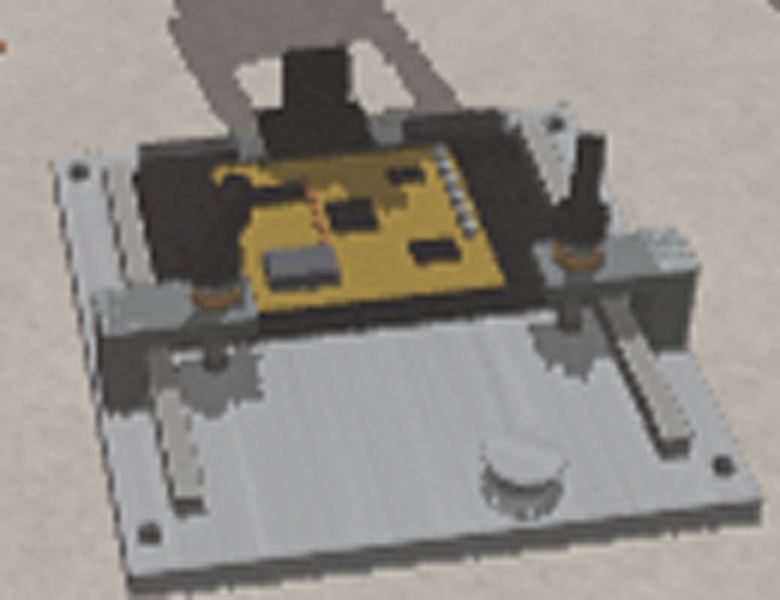

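```bash
python3 -c "
from h import *
im=cv2.imread('pics/w14.png')
a=cv2.resize(im[100:400,380:460],None,fx=2,fy=2,interpolation=cv2.INTER_CUBIC)
a=np.vstack([a]);a=cv2.convertScaleAbs(a,alpha=2.2)
cv2.imwrite('pics/w14c.png',cv2.resize(np.hstack([im[105:205,390:470],im[305:405,390:470]]),None,fx=5,fy=5))"
```

```text
(no output)
```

View pics/w14c.png

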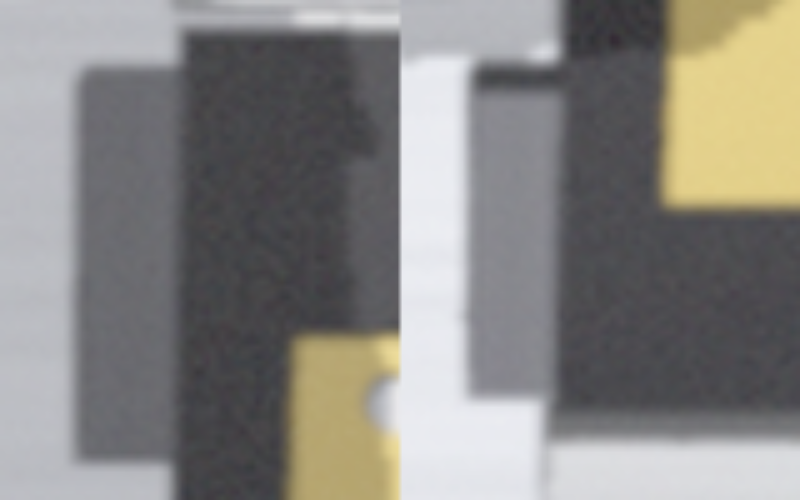

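>>> {"op": "servo_tool", "data": {"twist": [[0,0,0],[0,0,0],[0,0,0],[0,0,0],[0,0,0]], "xyz": [[0.6,-3.6,0],[0.6,-3.6,0],[0,0,-3.5],[0,0,-3.5],[0,0,0]], "fingers": [1,1,1,1,1]}}

```text
time: 22.7
tool_pos: [0.4818, 0.031, 0.1023]
tool_rot: [0.702, 0.044, 0.709, -0.044]
contact_force: [0.2, -0.2, -0.5]
gripper_width: 1.004
```

```bash
python3 -c "
from h import *
s=pose(); im=vision.grab_frame('wrist'); a=((im/255.)**.5*255).astype(np.uint8)
crop(a,170,70,200,150,4,'pics/w15.png')"
```

```text
t 22.7 tcp [0.4818 0.031  0.1023] head -0.1253 down [-0.01   0.001 -1.   ] F [ 0.2 -0.2 -0.5] M [ 0.033  0.039 -0.006] j [-0.09 -0.17  2.05  0.    1.27  0.04] g 1.004
```

View pics/w15.png

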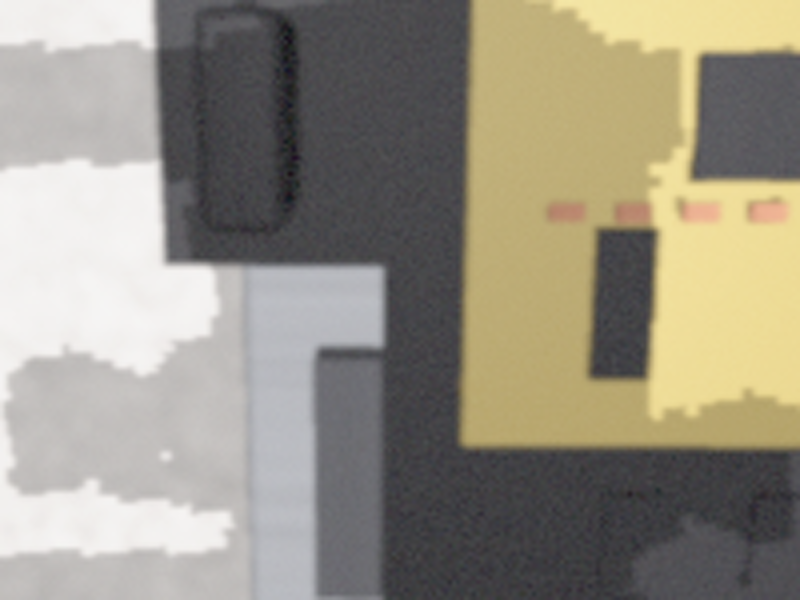

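>>> {"op": "servo_tool", "data": {"twist": [[0,0,0],[0,0,0],[0,0,0],[0,0,0],[0,0,0],[0,0,0]], "xyz": [[0,0,4],[0,0,4],[0,0,4],[0,-3,0],[0,0,0],[0,0,0]], "fingers": [1,1,1,1,1,1]}}

```text
time: 23.5
tool_pos: [0.4855, 0.0012, 0.2275]
tool_rot: [0.706, 0.044, 0.706, -0.044]
contact_force: [0.5, -0.5, -0.7]
gripper_width: 1.0
```

```bash
python3 -c "
from h import *
pose()
t=vision.grab_frame('top'); cv2.imwrite('pics/t16.png',t[:,:,::-1])
job.job_done()"
```

```text
t 23.5 tcp [0.4855 0.0012 0.2275] head -0.1251 down [ 0.001  0.    -1.   ] F [ 0.5 -0.5 -0.7] M [ 0.012 -0.038  0.007] j [-0.15 -0.29  1.93  0.    1.5  -0.03] g 1.0
the job is handed in; nothing more can be done
```

View pics/t16.png

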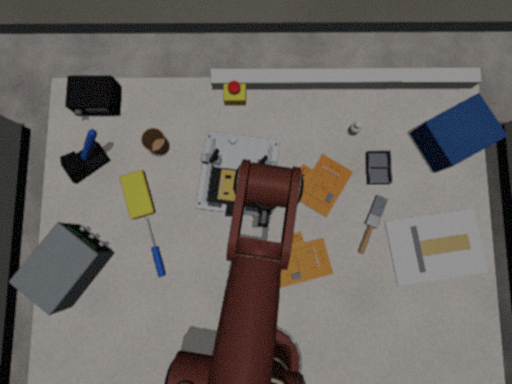

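The job is done and handed in at 23.5 s: both clamps are loose and the carrier is against the front stops.

- **Clamps:** I tried each knob with turns of up to 0.08 rad. The left (+y) knob sprang back anticlockwise at about 0.15 N m and ran freely clockwise, so it has the left-hand thread. The right knob ran freely anticlockwise. I loosened each by about 1.4 rad, and the wrist pictures show both bars turned by about 80 degrees.
- **Left knob grip:** My first grip on this knob closed on its hub instead of the bar, so I opened, raised 8 mm and gripped again before feeling it.
- **Carrier:** I then drew it out by its tab, about 78 mm, until it met the stops at about 12 N. I eased off before letting go.
- **Last checks:** The wrist pictures show no visible gap at either stop. The force readings were near zero, and the final top view shows the other things on the bench where they were. No check failed or disagreed, but the top view has the arm over part of the jig, so the stops were only checked in the wrist pictures.

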